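Find the tired thumb exerciser by feel and take it out

ROBOT

A 6-joint arm with a two-finger parallel gripper is mounted at the origin on a cart in front of the work surface, level with it; the furniture and walls round the work are solid. World frame = base frame: x ahead of the robot, y to its left, z up, the work surface at z = 0. Lengths are in m, angles in rad, forces in N, time in s.
With the tool pointing down it reaches from about 0.3 to 0.775 m from the base axis. Payload 14.6 kg.
Tool frame: the origin (TCP) lies midway between the tips of the shut fingers; the grasp point (between the pads) lies 19 mm behind it (ctrl.grip_depth is the distance from the TCP to the grasp point, in m); z points along the fingers, x is the direction in which the jaws open and shut, and the axes are right-handed (so a half turn about z gives the same grasp; the last joint's range is limited). The gripper opens to 94 mm and grips with 3 to 60 N. Pads are 16 mm wide; open, the fingers measure 119 mm over their backs; the gripper's body (75 mm by 177 mm) begins 78 mm behind the grasp point.
Start: joints at [-1.371, 0.3, 1.521, -0, 1.321, -0.067], TCP at [0.145, -0.531, 0.205] pointing down, gripper open.
Joint ranges: [-3.03, 3.03], [-0.79, 2.21], [0.23, 2.52], [-1.04, 4.18], [0, 3.07], [-2.55, 2.55]. Speed limits (rad/s): [2.22, 2.22, 2.57, 3.14, 3.14, 3.14].

INTERFACE

Orientations are given as [roll, pitch, yaw] about the fixed x, y, z axes, in that order (R = Rz(yaw) Ry(pitch) Rx(roll)).
In Python, from station import ctrl gives the robot as it stands.
- The arm moves only by the tool play_rows, never from a script. Its argument "steps" is a list that holds one entry, the list of rows, each a list of 7 numbers: the shift along the tool's x, y, z in cm, then the turn, a rotation vector about the tool's x, y, z in rad, then the opening, from 0 (shut) to 1 (fully open). In form: [[[x, y, z, ax, ay, az, hand], ...]]. A call has 1 to 20 rows; each row is the pose to reach, as a shift and turn from the pose measured when the call began, along the tool's axes at that moment; what a row does not reach only later rows make up. A row lasts 1/12 s, in which the tool goes at most 41.7 mm and 7.16 degrees, less where a joint would pass 70% of its speed; a pose out of reach is approached as far as the arm can. A call with a gripper value outside its range is refused whole. The fingers move at their own pace and stop on an object; "force" is the grip in N (left out, the last holds). Time passes only in rows, so rows that repeat a pose let the fingers close. It gives the time, the measured TCP pose, the force and the opening at its end, in the units of the state.
- ctrl.get_obs(): the state, without advancing time (a new reading comes with each control period).
- ctrl.camera(name): name is "scene" or "top" or "wrist"; returns a dict with "frame" (480x640x3 uint8, blue, green, red), "fovy" (degrees; the focal length in pixels is half the picture's height over the tangent of half this angle, whatever the lens; pixels are square), "cx", "cy" (the principal point, pixels), "world_to_cam" (4x4, takes a point from world to camera coordinates). Camera axes: x right, y up, looking along -z (the intrinsics and any distortion apply to the point x, -y, -z); pixel columns grow to the right and rows downward; lengths in m; the calibration is good to about 2 mm. A picture is of the moment at which its call begins. There is no depth.
- ctrl.hand_in(): hands the job in, once; it reports no verdict.
The state is a dict: "time_s": time; "qpos": joint angles; "joint_vel": joint speeds; "tau": joint torques, N m; "ee_pos": TCP position; "eef_rot": TCP orientation; "force": force on the tool from outside, world axes, zero at the start; "moment": the same for the moment, N m; "grip_width": finger opening in m.
Only numpy, scipy, OpenCV 4.12 (cv2) and the standard library are available. Lean on these libraries where they do the work, as an engineer would, in place of code of your own. Each camera call takes 0.05 s, during which the arm holds its last target. There are 200 camera calls.

TASK

One of the three hand-therapy thumb exercisers in the grey rack has a tired spring that you can only feel. Working from the left one to the right one, push each black cap gently straight down until its blue band has just disappeared (6 mm, never down to the stop), hold it there for half a second to feel how hard it pushes back, and let it up again. Then lift out the one that pushes back much more weakly and set it down gently in the kidney dish, leaving the two good ones seated in the rack, the dish where it is and the other things undisturbed.

Things in the scene. Friction and masses are not known exactly. Their poses are not given: they have to be found in the camera images.
- rack: grey plate 62 x 210 x 20 mm screwed to the small trolley's top; origin at the centre of its underside, z up, y along its length (+y towards the left as seen from the robot). Three round recesses 36 mm wide and 12 mm deep (floor 8 mm above the origin) at y = +70 mm (left), 0 (middle), -70 mm (right), an exerciser standing in each
- kidney_dish: loose steel kidney dish 116 x 224 x 43 mm, 0.19 kg, open at the top; origin under its middle, z up, y along its length; the free floor round its origin lies about 8 mm up and is about 50 mm wide across, with finger room along its length
- place_left (a point): point fixed to the rack: centre of the loose upright thumb exerciser that stands in the left recess at the start, 32 mm above its underside and 32 mm below the top of its cap; axes as the rack's. White round sleeve 34 mm wide and 46 mm tall (hold it there), above it a blue band 6 mm high, then a black rubber cap 29 mm wide and 12 mm high; 64 mm in all, 65 to 115 g
- place_middle (a point): point fixed to the rack: centre of the loose upright thumb exerciser that stands in the middle recess at the start, 32 mm above its underside and 32 mm below the top of its cap; axes as the rack's. Same look. The spring cap sinks straight down into the sleeve: blue band just hidden at 6 mm, stop at 11 mm; it springs back when let go
- place_right (a point): point fixed to the rack: centre of the loose upright thumb exerciser that stands in the right recess at the start, 32 mm above its underside and 32 mm below the top of its cap; axes as the rack's. Same look. A good spring begins to give at 2.9 N and takes about 11.6 N at 6 mm; the tired one, in any of the three places, 1.3 N and 4 N
- tape_roll: roll of white tape lying flat, 69 mm wide, 25 mm high; bystander, origin at the centre of its underside
- gauze_pack: flat sealed gauze pack 86 x 59 x 13 mm; bystander, origin at the centre of its underside
- vial: glass vial with dark cap, 29 mm wide, 74 mm tall, standing; bystander, origin at the centre of its underside
- marker_pen: blue marker pen 139 mm long, 13 mm thick, lying; bystander, origin at the centre of its underside

How it is judged:
On the way, in this order (a step that is already met when the one before it is completed fails the run):
1. the left exerciser's cap is held 5 to 8.5 mm down (((value of joint plunger_good_1 between 0.005 and 0.0085 m and y of exerciser_good_1_center in the frame of rack above 0.035 m) or (value of joint plunger_tired between 0.005 and 0.0085 m and y of exerciser_tired_center in the frame of rack above 0.035 m) or (value of joint plunger_good_2 between 0.005 and 0.0085 m and y of exerciser_good_2_center in the frame of rack above 0.035 m))), for 0.3 s.
2. the middle exerciser's cap is held 5 to 8.5 mm down (((value of joint plunger_good_1 between 0.005 and 0.0085 m and y of exerciser_good_1_center in the frame of rack between -0.035 and 0.035 m) or (value of joint plunger_tired between 0.005 and 0.0085 m and y of exerciser_tired_center in the frame of rack between -0.035 and 0.035 m) or (value of joint plunger_good_2 between 0.005 and 0.0085 m and y of exerciser_good_2_center in the frame of rack between -0.035 and 0.035 m))), for 0.3 s.
3. the right exerciser's cap is held 5 to 8.5 mm down (((value of joint plunger_good_1 between 0.005 and 0.0085 m and y of exerciser_good_1_center in the frame of rack below -0.035 m) or (value of joint plunger_tired between 0.005 and 0.0085 m and y of exerciser_tired_center in the frame of rack below -0.035 m) or (value of joint plunger_good_2 between 0.005 and 0.0085 m and y of exerciser_good_2_center in the frame of rack below -0.035 m))), for 0.3 s.
At the end, for the whole second after the job is handed in: the tired exerciser rests in the kidney dish (its centre within 45 mm across and 95 mm along of the dish's origin and 15 to 55 mm above it), the dish level and still; the two good exercisers are upright and within 6 mm of where they stood in the rack (x of exerciser_tired_center in the frame of kidney_dish between -0.045 and 0.045 m and y of exerciser_tired_center in the frame of kidney_dish between -0.095 and 0.095 m and z of exerciser_tired_center in the frame of kidney_dish between 0.015 and 0.055 m and angle between kidney_dish's own z axis and vertical below 0.1 rad and linear speed of kidney_dish below 0.02 m/s and velocity of joint plunger_tired below 0.01 m/s and distance of each of exerciser_good_1_center, exerciser_good_2_center from where it was at the start of the episode below 0.006 m and angle between each of exerciser_good_1_center, exerciser_good_2_center's own z axis and vertical below 0.12 rad); the robot touches nothing.
It fails at once if a cap is pushed more than 9.5 mm in, on to its stop (value of joint any of plunger_good_1, plunger_tired, plunger_good_2 above 0.0095 m).
It fails at once if a good exerciser is lifted out of the rack (z of any of exerciser_good_1_center, exerciser_good_2_center in the frame of rack above 0.052 m).
It fails at once if a tape roll, gauze pack, vial or pen is shoved more than 30 mm, or the vial is knocked over (distance of any of tape_roll, gauze_pack, vial, marker_pen from where it was at the start of the episode above 0.03 m or angle between vial's own z axis and vertical above 0.5 rad).
It fails at once if the dish is shoved more than 40 mm (distance of kidney_dish from where it was at the start of the episode above 0.04 m).
It fails at once if the tired exerciser is dropped or thrown instead of set down (faster than 0.7 m/s while not held) (linear speed of exerciser_tired above 0.7 m/s and contact force between the fingers and exerciser_tired below 0.05 N).
It also fails if it takes over 64 s, if anything falls off the work surface, if the arm or the gripper's body presses on something with over 40 N, if the wrist force passes 120 N, or if a joint passes its speed limit or range.

## Working session

There is one attempt and no reset: what is moved stays moved. The work goes in short steps, Python scripts to look and compute and a tool call to move; the robot and the scene stay as the last step left them, time stands still between calls to the robot, and variables do not carry over. Pictures are saved under pics/ and viewed, about 8 in all and at most 12, crops included, and the job is handed in when it is done.

Besides the shell and the picture viewer there is one more tool, called after "Emit:" as a command line: name --argument value ..., lists and objects as JSON in quotes. play_rows: Moves the arm, as the interface text tells. Its arguments: {"type":"object","properties":{"steps":{"type":"array"},"force":{"type":"number"}},"required":["steps"]}

```bash
ls; mkdir -p pics; cat > h.py <<'E'
import numpy as np, cv2
from station import ctrl
def cam(n):
    c=ctrl.camera(n); c['f']=c['frame'].shape[0]/2/np.tan(np.radians(c['fovy'])/2); return c
def ray(c,u,v):
    M=np.linalg.inv(c['world_to_cam']); d=np.array([(u-c['cx'])/c['f'],-(v-c['cy'])/c['f'],-1])
    return M[:3,3], M[:3,:3]@d
def onz(c,u,v,z):
    o,d=ray(c,u,v); return o+d*(z-o[2])/d[2]
def proj(c,p):
    q=c['world_to_cam']@np.append(p,1); return c['cx']+c['f']*q[0]/-q[2], c['cy']-c['f']*q[1]/-q[2]
E
python3 - <<'E'
from h import *
o=ctrl.get_obs(); print({k:np.round(v,3) for k,v in o.items()})
for n in ('scene','top'):
    c=cam(n); print(n,{k:v for k,v in c.items() if k not in('frame',)}); cv2.imwrite(f'pics/{n}0.png',c['frame'])
    np.save(f'{n}0.npy',c,allow_pickle=True)
E
```

```text
pics
{'time_s': np.float64(0.0), 'qpos': array([-1.371,  0.3  ,  1.522,  0.   ,  1.321, -0.067]), 'joint_vel': array([ 0.   ,  0.   ,  0.001, -0.   ,  0.001,  0.001]), 'tau': array([-2.0000e-03, -5.3181e+01, -3.5273e+01,  7.1000e-02,  2.4000e-02,
       -0.0000e+00]), 'ee_pos': array([ 0.145, -0.53 ,  0.205]), 'eef_rot': array([-3.142e+00,  1.000e-03, -1.304e+00]), 'force': array([-0.785, -0.228,  0.395]), 'moment': array([ 0.054, -0.011, -0.016]), 'grip_width': np.float64(0.094)}
scene {'fovy': 42.37380273647358, 'cx': 322.08931981498495, 'cy': 247.11469081080492, 'world_to_cam': array([[-0.61955018, -0.78484974,  0.0129796 ,  0.43969715],
       [ 0.52047396, -0.39836518,  0.75525627, -0.29716239],
       [-0.58759207,  0.4746747 ,  0.65530107, -0.97721722],
       [ 0.        ,  0.        ,  0.        ,  1.        ]]), 'f': np.float64(619.1767515595634)}
top {'fovy': 54.209720694485675, 'cx': 321.509244862861, 'cy': 233.56506828666232, 'world_to_cam': array([[-0.0086252 , -0.99962112,  0.02613848,  0.10093655],
       [ 0.99698165, -0.00657963,  0.0773583 , -0.5547049 ],
       [-0.07715701,  0.02672682,  0.99666066, -0.85510156],
       [ 0.        ,  0.        ,  0.        ,  1.        ]]), 'f': np.float64(468.9030338055711)}
```

View pics/top0.png

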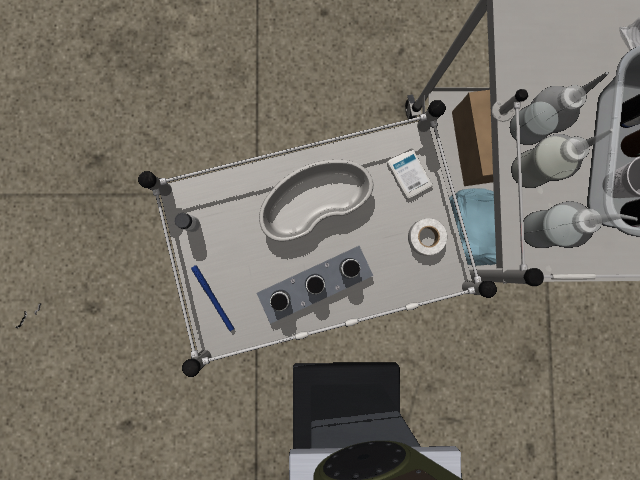

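View pics/scene0.png

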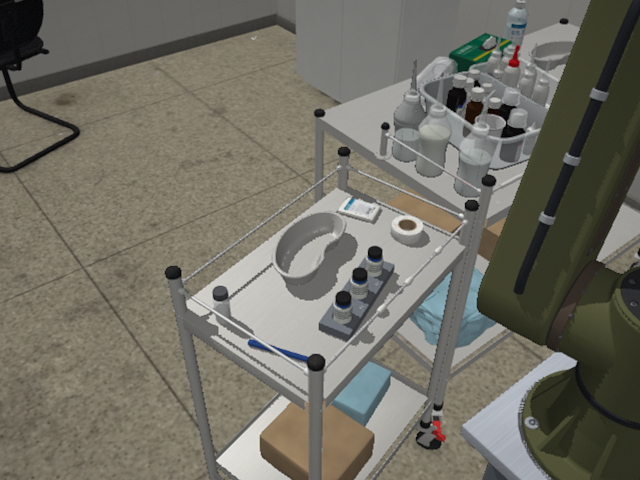

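The top view shows the caps at about (280,301), (315,285) and (351,268), the dish at (317,200), vial at (187,222), pen at (213,299), tape at (428,237) and gauze at (409,174). The scene view shows the same caps at (343,298), (359,275) and (375,254), with posts and low rails round the trolley.

```bash
python3 - <<'E'
from h import *
T=np.load('top0.npy',allow_pickle=True).item(); S=np.load('scene0.npy',allow_pickle=True).item()
def tri(u,v,a,b):
    o1,d1=ray(T,u,v);o2,d2=ray(S,a,b)
    s=np.linalg.lstsq(np.c_[d1,-d2],o2-o1,rcond=None)[0]
    p,q=o1+s[0]*d1,o2+s[1]*d2; return np.round((p+q)/2,4),round(np.linalg.norm(p-q),4)
def blobs(c,x0,y0,x1,y1,th):
    m=(c['frame'].max(2)[y0:y1,x0:x1]<th).astype(np.uint8)
    n,l,s,ce=cv2.connectedComponentsWithStats(m)
    return [(s[i],s[i][:4]+[x0,y0,0,0],ce[i]+[x0,y0]) for i in range(1,n) if s[i][4]>40]
for th in (40,):
  for s,bb,ce in blobs(T,255,245,375,330,th): print('T',bb,s[4],ce.round(1),onz(T,*ce,.070).round(4))
  for s,bb,ce in blobs(S,320,235,395,335,th): print('S',bb,s[4],ce.round(1),onz(S,*ce,.066).round(4))
print('post near-left',tri(191,368,316,360),'near-right',tri(487,289,488,181),'farleft',tri(148,180,174,271))
print('nearrail z.1',onz(T,300,335,.06).round(3),onz(T,410,306,.06).round(3))
# dish: rim contour
f=T['frame']; 
for n,u,v,z in (('dishL',263,232,.043),('dishR',371,183,.043),('vialtop',182,220,.074),('tape',428,237,.02),('rackc',265,307,.02)): print(n,onz(T,u,v,z).round(3))
t=cv2.resize(T['frame'][150:340,170:450],None,fx=2.8,fy=2.8,interpolation=cv2.INTER_CUBIC); cv2.imwrite('pics/topc.png',t)
E
```

```text
T [343 261  17  16] 202 [351.  268.1] [0.4905 0.0469 0.07  ]
T [308 277  16  16] 199 [315.  284.8] [0.462  0.1101 0.07  ]
T [271 294  16  16] 205 [278.6 301.6] [0.4336 0.1737 0.07  ]
S [368 247  14  12] 142 [374.6 252.5] [0.4897 0.045  0.066 ]
S [353 268  14  13] 158 [359.5 274.2] [0.4613 0.1084 0.066 ]
S [336 291  15  15] 177 [343. 298.] [0.4324 0.1724 0.066 ]
post near-left (array([0.3289, 0.3148, 0.1027]), np.float64(0.0009)) near-right (array([ 0.4418, -0.1723,  0.165 ]), np.float64(0.0408)) farleft (array([0.6418, 0.3914, 0.1015]), np.float64(0.0005))
nearrail z.1 [0.375 0.137 0.06 ] [ 0.423 -0.058  0.06 ]
dishL [0.557 0.203 0.043]
dishR [0.646 0.006 0.043]
vialtop [0.577 0.341 0.074]
tape [ 0.548 -0.103  0.02 ]
rackc [0.421 0.202 0.02 ]
```

View pics/topc.png

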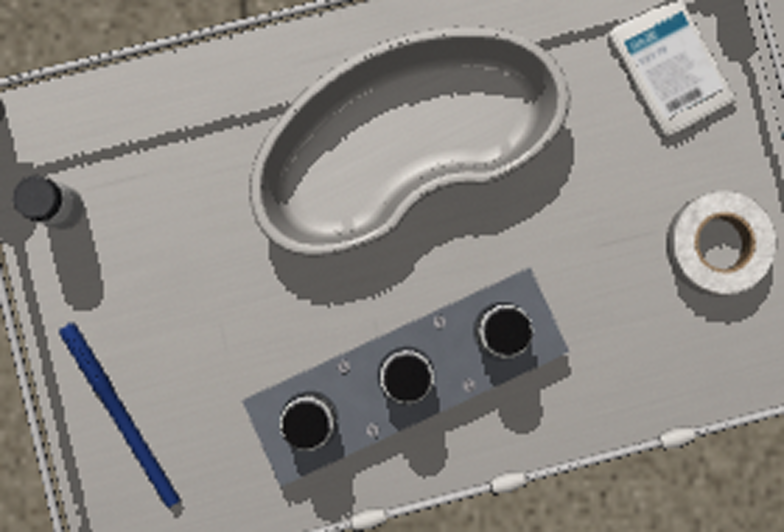

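```bash
cat >> h.py <<'E'
from scipy.spatial.transform import Rotation as R
def row(p,yaw=-1.15):
    o=ctrl.get_obs(); R0=R.from_euler('xyz',o['eef_rot']); R1=R.from_euler('xyz',[np.pi,0,yaw])
    print('t',round(float(o['time_s']),2),'at',np.round(o['ee_pos'],4),'F',np.round(o['force'],2),'w',round(float(o['grip_width']),4))
    print('row',np.round(R0.inv().apply(np.array(p)-o['ee_pos'])*100,2),np.round((R0.inv()*R1).as_rotvec(),3))
E
python3 - <<'E'
from h import *
T=np.load('top0.npy',allow_pickle=True).item()
px=[(250,185),(570,100),(252,205),(270,235),(315,253),(340,250),(545,165),(560,145),(430,28),(470,28),(510,38),(540,52),(262,150),(300,97),(360,48),(567,75),(500,182)]
P=np.array([onz(T,170+u/2.8,150+v/2.8,.043)[:2] for u,v in px])
c,s,a=cv2.minAreaRect((P*1000).astype(np.float32)); print('dish',c,s,a)
row([.433,.173,.15])
E
```

```text
dish (624.5819091796875, 109.36163330078125) (117.62415313720703, 222.94369506835938) 22.220420837402344
t 0.1 at [ 0.145  -0.5303  0.2049] F [-0.05  0.62 -0.49] w 0.0944
row [-60.24 -46.33   5.56] [-0.     0.001 -0.154]
```

Emit:
play_rows --steps '[[[-60.2, -46.3, 0, 0, 0, -0.15, 0], [-60.2, -46.3, 0, 0, 0, -0.15, 0], [-60.2, -46.3, 0, 0, 0, -0.15, 0], [-60.2, -46.3, 0, 0, 0, -0.15, 0], [-60.2, -46.3, 0, 0, 0, -0.15, 0], [-60.2, -46.3, 0, 0, 0, -0.15, 0], [-60.2, -46.3, 0, 0, 0, -0.15, 0], [-60.2, -46.3, 0, 0, 0, -0.15, 0], [-60.2, -46.3, 0, 0, 0, -0.15, 0], [-60.2, -46.3, 0, 0, 0, -0.15, 0], [-60.2, -46.3, 0, 0, 0, -0.15, 0], [-60.2, -46.3, 0, 0, 0, -0.15, 0], [-60.2, -46.3, 0, 0, 0, -0.15, 0], [-60.2, -46.3, 0, 0, 0, -0.15, 0], [-60.2, -46.3, 0, 0, 0, -0.15, 0], [-60.2, -46.3, 0, 0, 0, -0.15, 0], [-60.2, -46.3, 0, 0, 0, -0.15, 0], [-60.2, -46.3, 0, 0, 0, -0.15, 0], [-60.2, -46.3, 5.5, 0, 0, -0.15, 0], [-60.2, -46.3, 5.5, 0, 0, -0.15, 0]]]'

```text
time_s: 1.77
ee_pos: [0.4318, 0.1743, 0.1468]
eef_rot: [3.138, 0.002, -1.151]
force: [-0.6, -0.5, -1.0]
grip_width: 0.0006
```

```bash
python3 - <<'E'
from h import *
row([.433,.173,.09])
c=cam('wrist'); cv2.imwrite('pics/w1.png',c['frame'])
np.save('w1.npy',c,allow_pickle=True)
for p in ([.433,.173,.072],[.4617,.1092,.072],[.490,.046,.072]): print(np.round(proj(c,p)))
E
```

```text
t 1.77 at [0.4318 0.1743 0.1468] F [-0.61 -0.47 -0.98] w 0.0006
row [ 0.17 -0.07  5.68] [ 0.003  0.002 -0.001]
[314. 244.]
[428. 244.]
[541. 243.]
```

View pics/w1.png

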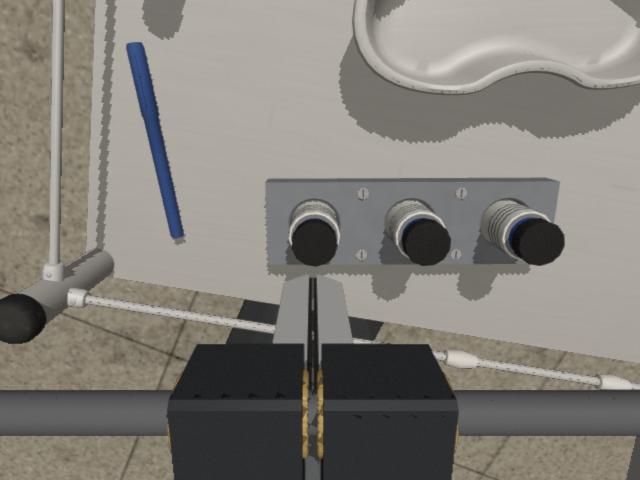

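The wrist view puts the three caps at (314,242), (427,242) and (540,242), within 2 px of prediction. Jaws lie along the rack.

Emit:
play_rows --steps '[[[0.15, -0.1, 3, 0, 0, 0, 0], [0.15, -0.1, 6, 0, 0, 0, 0], [0.15, -0.1, 7, 0, 0, 0, 0], [0.15, -0.1, 7.2, 0, 0, 0, 0], [0.15, -0.1, 7.2, 0, 0, 0, 0], [0.15, -0.1, 7.2, 0, 0, 0, 0]]]'

```text
time_s: 2.32
ee_pos: [0.4328, 0.1724, 0.0751]
eef_rot: [3.137, 0.002, -1.152]
force: [0.1, 0.0, -0.4]
grip_width: 0.0005
```

Emit:
play_rows --steps '[[[0, 0, 0.2, 0, 0, 0, 0], [0, 0, 0.35, 0, 0, 0, 0], [0, 0, 0.5, 0, 0, 0, 0], [0, 0, 0.5, 0, 0, 0, 0], [0, 0, 0.5, 0, 0, 0, 0]]]'

```text
time_s: 2.73
ee_pos: [0.4334, 0.1725, 0.0708]
eef_rot: [3.139, 0.001, -1.152]
force: [0.9, 0.7, 6.6]
grip_width: 0.0004
```

Emit:
play_rows --steps '[[[0, 0, 0.15, 0, 0, 0, 0], [0, 0, 0.3, 0, 0, 0, 0], [0, 0, 0.42, 0, 0, 0, 0], [0, 0, 0.42, 0, 0, 0, 0], [0, 0, 0.42, 0, 0, 0, 0]]]'

```text
time_s: 3.15
ee_pos: [0.4338, 0.1727, 0.0674]
eef_rot: [3.14, 0.001, -1.152]
force: [-2.1, -2.2, 10.5]
grip_width: 0.0003
```

```bash
python3 - <<'E'
from h import *
row([.433,.173,.066])
c=cam('wrist'); f=c['frame']
s=cam('scene'); cv2.imwrite('pics/p1.png',np.hstack([cv2.resize(f[170:290,240:400],None,fx=2.5,fy=2.5),cv2.resize(s['frame'][230:350,300:420],(300,300))]))
row([.433,.173,.066])
E
```

```text
t 3.15 at [0.4338 0.1727 0.0674] F [-2.12 -2.2  10.47] w 0.0003
row [-0.06  0.06  0.14] [ 0.002  0.001 -0.002]
t 3.25 at [0.4338 0.1727 0.0674] F [-1.62 -0.96 10.53] w 0.0007
row [-0.06  0.06  0.14] [ 0.002  0.001 -0.002]
```

View pics/p1.png

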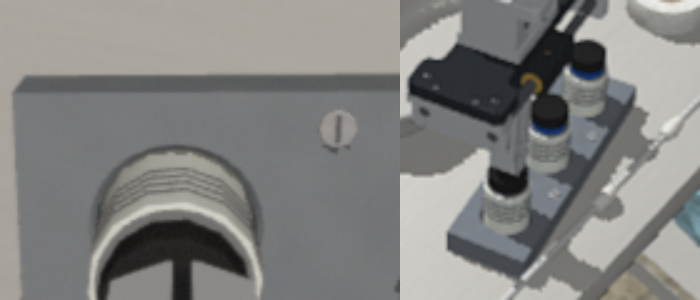

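The scene crop shows the left cap's blue band essentially gone, while the other two still show theirs. At 10.5 N this is a good spring, about 5.3 mm down. I'll go slightly deeper and hold.

Emit:
play_rows --steps '[[[0, 0, 0.1, 0, 0, 0, 0], [0, 0, 0.17, 0, 0, 0, 0], [0, 0, 0.17, 0, 0, 0, 0], [0, 0, 0.17, 0, 0, 0, 0], [0, 0, 0.17, 0, 0, 0, 0], [0, 0, 0.17, 0, 0, 0, 0], [0, 0, 0.17, 0, 0, 0, 0], [0, 0, 0.17, 0, 0, 0, 0]]]'

```text
time_s: 3.92
ee_pos: [0.4342, 0.1728, 0.0666]
eef_rot: [3.141, 0.001, -1.152]
force: [-2.3, -1.1, 12.1]
grip_width: 0.0002
```

Emit:
play_rows --steps '[[[0, 0, -1.2, 0, 0, 0, 0], [0, 0, -3, 0, 0, 0, 0], [3.5, 0, -3, 0, 0, 0, 0], [6.9, 0.1, -3, 0, 0, 0, 0], [6.9, 0.1, -2, 0, 0, 0, 0], [6.9, 0.1, -1.2, 0, 0, 0, 0], [6.9, 0.1, -0.9, 0, 0, 0, 0], [6.9, 0.1, -0.9, 0, 0, 0, 0], [6.9, 0.1, -0.9, 0, 0, 0, 0]]]'

```text
time_s: 4.67
ee_pos: [0.4609, 0.1101, 0.0754]
eef_rot: [3.14, 0.001, -1.151]
force: [0.5, 0.2, 0.1]
grip_width: 0.0004
```

Emit:
play_rows --steps '[[[0.1, 0, 0.2, 0, 0, 0, 0], [0.1, 0, 0.4, 0, 0, 0, 0], [0.1, 0, 0.55, 0, 0, 0, 0], [0.1, 0, 0.55, 0, 0, 0, 0], [0.1, 0, 0.55, 0, 0, 0, 0], [0.1, 0, 0.55, 0, 0, 0, 0]]]'

```text
time_s: 5.17
ee_pos: [0.4614, 0.1093, 0.0701]
eef_rot: [3.141, 0.001, -1.151]
force: [-0.2, 1.1, 3.3]
grip_width: 0.0005
```

Emit:
play_rows --steps '[[[0, 0, 0.15, 0, 0, 0, 0], [0, 0, 0.3, 0, 0, 0, 0], [0, 0, 0.36, 0, 0, 0, 0], [0, 0, 0.36, 0, 0, 0, 0], [0, 0, 0.36, 0, 0, 0, 0]]]'

```text
time_s: 5.58
ee_pos: [0.4615, 0.1093, 0.0665]
eef_rot: [3.141, 0.001, -1.151]
force: [0.3, 0.7, 4.1]
grip_width: 0.0005
```

```bash
python3 - <<'E'
from h import *
row([.4617,.1092,.0665])
s=cam('scene'); cv2.imwrite('pics/p2.png',cv2.resize(s['frame'][230:350,300:420],(480,480)))
row([.4617,.1092,.0665])
E
```

```text
t 5.58 at [0.4615 0.1093 0.0665] F [0.31 0.66 4.11] w 0.0005
row [ 0.01 -0.01  0.  ] [ 0.001  0.001 -0.001]
t 5.63 at [0.4615 0.1093 0.0665] F [0.38 1.3  4.13] w 0.0006
row [ 0.01 -0.01  0.  ] [ 0.001  0.001 -0.001]
```

View pics/p2.png

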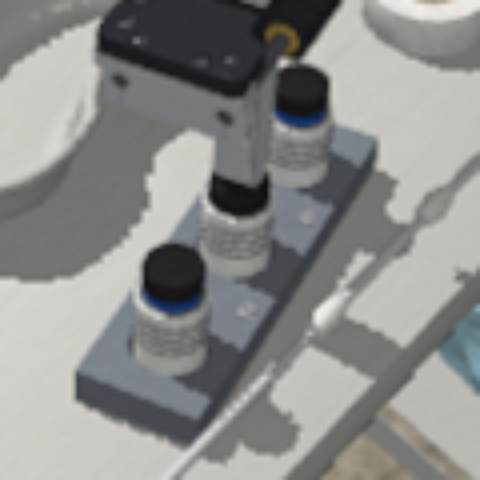

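The band on the middle cap is hidden and the left cap has sprung back. The middle one pushes back with 4.1 N, so it is the tired one. I'll finish holding it, then check the right one.

Emit:
play_rows --steps '[[[0, 0, 0.02, 0, 0, 0, 0], [0, 0, 0.02, 0, 0, 0, 0], [0, 0, 0.02, 0, 0, 0, 0], [0, 0, 0.02, 0, 0, 0, 0], [0, 0, 0.02, 0, 0, 0, 0], [0, 0, 0.02, 0, 0, 0, 0], [0, 0, -1.2, 0, 0, 0, 0], [0, 0, -3, 0, 0, 0, 0], [3.5, 0, -3, 0, 0, 0, 0], [7, 0, -3, 0, 0, 0, 0], [7, 0, -2, 0, 0, 0, 0], [7, 0, -1.2, 0, 0, 0, 0], [7, 0, -0.9, 0, 0, 0, 0], [7, 0, -0.9, 0, 0, 0, 0], [7, 0, -0.9, 0, 0, 0, 0]]]'

```text
time_s: 6.88
ee_pos: [0.4896, 0.0461, 0.0753]
eef_rot: [3.14, 0.001, -1.15]
force: [0.9, 0.7, -0.4]
grip_width: 0.0002
```

Emit:
play_rows --steps '[[[0, 0, 0.2, 0, 0, 0, 0], [0, 0, 0.4, 0, 0, 0, 0], [0, 0, 0.55, 0, 0, 0, 0], [0, 0, 0.55, 0, 0, 0, 0], [0, 0, 0.55, 0, 0, 0, 0], [0, 0, 0.55, 0, 0, 0, 0]]]'

```text
time_s: 7.38
ee_pos: [0.49, 0.0463, 0.0703]
eef_rot: [3.141, 0.001, -1.15]
force: [-0.8, 1.4, 5.4]
grip_width: 0.0004
```

Emit:
play_rows --steps '[[[0, 0, 0.2, 0, 0, 0, 0], [0, 0, 0.35, 0, 0, 0, 0], [0, 0, 0.46, 0, 0, 0, 0], [0, 0, 0.46, 0, 0, 0, 0], [0, 0, 0.46, 0, 0, 0, 0]]]'

```text
time_s: 7.8
ee_pos: [0.4904, 0.0466, 0.0666]
eef_rot: [-3.141, 0.001, -1.149]
force: [-2.3, 1.0, 12.2]
grip_width: 0.0004
```

Emit:
play_rows --steps '[[[0, 0, 0.09, 0, 0, 0, 0], [0, 0, 0.09, 0, 0, 0, 0], [0, 0, 0.09, 0, 0, 0, 0], [0, 0, 0.09, 0, 0, 0, 0], [0, 0, 0.09, 0, 0, 0, 0], [0, 0, 0.09, 0, 0, 0, 0], [0, 0, -1.2, 0, 0, 0, 0], [0, 0, -4.3, 0, 0, 0, 0], [-3.5, 0, -4.3, 0, 0, 0, 0.53], [-6.9, 0.05, -4.3, 0, 0, 0, 0.53], [-6.9, 0.05, -4.3, 0, 0, 0, 0.53], [-6.9, 0.05, -4.3, 0, 0, 0, 0.53], [-6.9, 0.05, -4.3, 0, 0, 0, 0.53]]]'

```text
time_s: 8.88
ee_pos: [0.4619, 0.1091, 0.1096]
eef_rot: [-3.141, 0.001, -1.149]
force: [-0.0, -0.0, 0.5]
grip_width: 0.0302
```

```bash
python3 - <<'E'
from h import *
row([.4617,.1092,.026])
c=cam('wrist'); cv2.imwrite('pics/w2.png',c['frame'])
for p in ([.4617,.1092,.072],[.490,.046,.072]): print(np.round(proj(c,p)))
E
```

```text
t 8.88 at [0.4619 0.1091 0.1096] F [-0.04 -0.03  0.49] w 0.0302
row [-0.01  0.02  8.36] [-0.001  0.001  0.001]
[311. 266.]
[441. 266.]
```

View pics/w2.png

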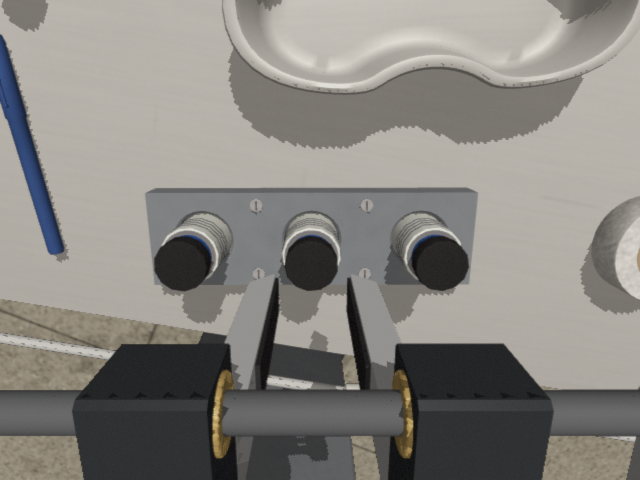

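All three caps are back up and centred between the jaws, with the middle cap at (311,260). The jaws are still opening to 50 mm.

Emit:
play_rows --steps '[[[0, 0, 0, 0, 0, 0, 0.53], [0, 0, 0, 0, 0, 0, 0.53], [0, 0, 0, 0, 0, 0, 0.53], [0, 0, 0, 0, 0, 0, 0.53], [0, 0, 2, 0, 0, 0, 0.53], [0, 0, 4, 0, 0, 0, 0.53], [0, 0, 6, 0, 0, 0, 0.53], [0, 0, 7.5, 0, 0, 0, 0.53], [0, 0, 8.3, 0, 0, 0, 0.53], [0, 0, 8.3, 0, 0, 0, 0.53], [0, 0, 8.3, 0, 0, 0, 0.53], [0, 0, 8.3, 0, 0, 0, 0.53]]]'

```text
time_s: 9.93
ee_pos: [0.4626, 0.1089, 0.0275]
eef_rot: [-3.139, 0.0, -1.15]
force: [0.9, -0.1, -0.1]
grip_width: 0.0499
```

Emit:
play_rows --steps '[[[0, 0, 0, 0, 0, 0, 0.3], [0, 0, 0, 0, 0, 0, 0.3], [0, 0, 0, 0, 0, 0, 0.3], [0, 0, 0, 0, 0, 0, 0.3], [0, 0, 0, 0, 0, 0, 0.3], [0, 0, 0, 0, 0, 0, 0.3], [0, 0, 0, 0, 0, 0, 0.3]]]' --force 15

```text
time_s: 10.52
ee_pos: [0.4629, 0.1092, 0.0281]
eef_rot: [-3.139, 0.0, -1.15]
force: [-2.1, 0.9, 7.0]
grip_width: 0.0337
```

Emit:
play_rows --steps '[[[0, 0, -0.5, 0, 0, 0, 0.3], [0, 0, -1.5, 0, 0, 0, 0.3], [0, 0, -3, 0, 0, 0, 0.3], [0, 0, -5, 0, 0, 0, 0.3], [0, 0, -7, 0, 0, 0, 0.3], [0, 0, -8, 0, 0, 0, 0.3], [0, 0, -8, 0, 0, 0, 0.3], [0, 0, -8, 0, 0, 0, 0.3]]]'

```text
time_s: 11.18
ee_pos: [0.4627, 0.109, 0.1081]
eef_rot: [-3.138, 0.0, -1.15]
force: [-0.6, -0.2, -0.8]
grip_width: 0.0335
```

```bash
python3 - <<'E'
from h import *
row([.6246,.1094,.107],-1.18)
s=cam('scene'); cv2.imwrite('pics/p3.png',cv2.resize(s['frame'][160:350,240:450],None,fx=2.5,fy=2.5))
E
```

```text
t 11.18 at [0.4627 0.109  0.1081] F [-0.58 -0.17 -0.78] w 0.0335
row [  6.59 -14.79   0.16] [-0.004  0.     0.03 ]
```

View pics/p3.png

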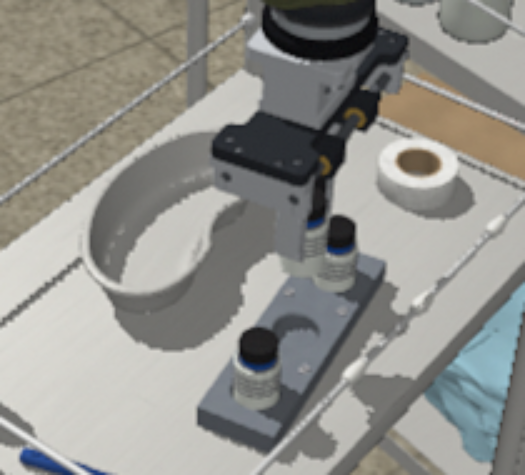

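The middle exerciser is in the jaws and its recess is empty; the two good ones are still seated. I'll check the dish's floor channel before placing.

```bash
python3 - <<'E'
from h import *
T=np.load('top0.npy',allow_pickle=True).item()
a=np.radians(22.2); X=np.array([np.cos(a),np.sin(a)]);Y=np.array([-np.sin(a),np.cos(a)]); O=np.array([.6246,.1094])
f=T['frame']
for y in (-.015,0,.015):
  g=[int(f[tuple(int(round(k)) for k in proj(T,np.append(O+X*x+Y*y,.043))[::-1])].max()) for x in np.arange(-.07,.071,.005)]
  print(y,g)
  g=[int(f[tuple(int(round(k)) for k in proj(T,np.append(O+X*x+Y*y,.008))[::-1])].max()) for x in np.arange(-.07,.071,.005)]
  print('floor',g)
for n,u,v,z in (('indent outer',440,180,.043),('indent floor edge',445,165,.008),('convex outer',405,32,.043)):
  d=onz(T,170+u/2.8,150+v/2.8,z)[:2]-O; print(n,d@X,d@Y)
E
```

```text
-0.015 [91, 91, 91, 91, 91, 160, 197, 162, 223, 188, 181, 184, 182, 183, 184, 185, 184, 100, 99, 99, 95, 72, 65, 66, 72, 197, 176, 176, 174]
floor [92, 91, 90, 90, 91, 91, 171, 186, 129, 221, 198, 181, 182, 182, 183, 183, 186, 185, 101, 100, 98, 97, 82, 66, 65, 65, 172, 183, 175]
0 [92, 91, 92, 91, 91, 82, 209, 139, 213, 198, 181, 182, 182, 185, 183, 183, 185, 100, 98, 98, 95, 74, 65, 66, 71, 198, 174, 175, 177]
floor [92, 91, 92, 92, 91, 91, 176, 143, 167, 226, 200, 180, 182, 184, 185, 184, 184, 183, 100, 99, 98, 97, 82, 66, 65, 64, 108, 185, 177]
0.015 [93, 92, 92, 93, 90, 184, 136, 159, 212, 190, 181, 182, 183, 184, 183, 185, 185, 99, 99, 99, 93, 76, 65, 66, 80, 195, 177, 176, 177]
floor [93, 92, 93, 92, 91, 133, 177, 136, 197, 204, 187, 180, 181, 185, 184, 185, 186, 184, 99, 100, 96, 97, 79, 65, 65, 72, 195, 178, 172]
indent outer -0.0416204255668647 -0.007492200420217426
indent floor edge -0.030137832089315923 -0.017437904221296256
convex outer 0.05739154873869967 -0.02406342765238828
```

Emit:
play_rows --steps '[[[1, -2.4, 0, 0, 0, 0, 0.3], [2, -4.8, 0, 0, 0, 0.01, 0.3], [3, -7.2, 0, 0, 0, 0.01, 0.3], [4, -9.6, 0, 0, 0, 0.02, 0.3], [5, -12, 0, 0, 0, 0.02, 0.3], [6, -14, 0, 0, 0, 0.03, 0.3], [6.6, -15.6, 0, 0, 0, 0.03, 0.3], [6.6, -15.6, 0, 0, 0, 0.03, 0.3], [6.6, -15.6, 0, 0, 0, 0.03, 0.3], [6.6, -15.6, 0, 0, 0, 0.03, 0.3]]]'

```text
time_s: 12.07
ee_pos: [0.6307, 0.1125, 0.1065]
eef_rot: [-3.141, 0.001, -1.179]
force: [-0.0, -0.4, -1.3]
grip_width: 0.0334
```

```bash
python3 - <<'E'
from h import *
row([.632,.1124,.0285],-1.18)
c=cam('wrist'); cv2.imwrite('pics/w3.png',c['frame'])
E
```

```text
t 12.07 at [0.6307 0.1125 0.1065] F [-0.03 -0.42 -1.33] w 0.0334
row [ 0.07 -0.12  7.8 ] [-0.     0.001  0.001]
```

View pics/w3.png

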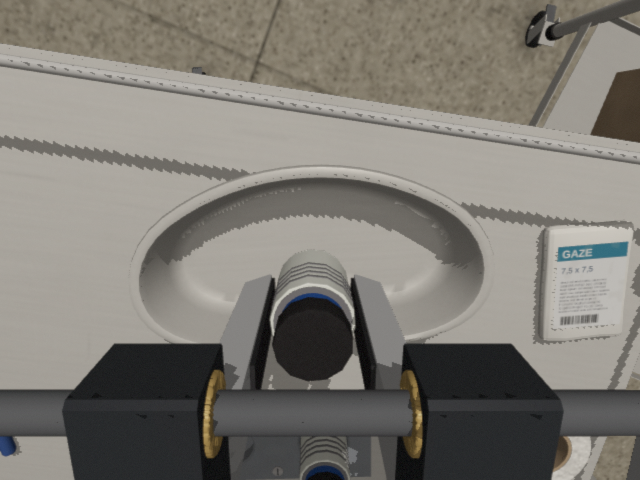

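The exerciser hangs upright over the middle of the dish, with jaws along its length. Lowering now.

Emit:
play_rows --steps '[[[0.05, -0.1, 2, 0, 0, 0, 0.3], [0.05, -0.1, 4, 0, 0, 0, 0.3], [0.05, -0.1, 6, 0, 0, 0, 0.3], [0.05, -0.1, 7, 0, 0, 0, 0.3], [0.05, -0.1, 7.4, 0, 0, 0, 0.3], [0.05, -0.1, 7.5, 0, 0, 0, 0.3], [0.05, -0.1, 7.5, 0, 0, 0, 0.3], [0.05, -0.1, 7.5, 0, 0, 0, 0.3]]]'

```text
time_s: 12.78
ee_pos: [0.6324, 0.1126, 0.0333]
eef_rot: [-3.139, 0.001, -1.179]
force: [0.5, -0.7, -0.6]
grip_width: 0.0335
```

Emit:
play_rows --steps '[[[0, 0, 0.1, 0, 0, 0, 0.3], [0, 0, 0.2, 0, 0, 0, 0.3], [0, 0, 0.28, 0, 0, 0, 0.3], [0, 0, 0.28, 0, 0, 0, 0.3], [0, 0, 0.28, 0, 0, 0, 0.3]]]'

```text
time_s: 13.2
ee_pos: [0.6324, 0.1126, 0.0305]
eef_rot: [-3.139, 0.0, -1.179]
force: [-0.3, -0.7, -0.4]
grip_width: 0.0334
```

Emit:
play_rows --steps '[[[0, 0, 0.1, 0, 0, 0, 0.3], [0, 0, 0.2, 0, 0, 0, 0.3], [0, 0, 0.23, 0, 0, 0, 0.3], [0, 0, 0.23, 0, 0, 0, 0.3], [0, 0, 0.23, 0, 0, 0, 0.3]]]'

```text
time_s: 13.62
ee_pos: [0.6324, 0.1126, 0.0281]
eef_rot: [-3.139, 0.001, -1.179]
force: [0.6, -0.3, -0.5]
grip_width: 0.0331
```

Emit:
play_rows --steps '[[[0, 0, 0.05, 0, 0, 0, 0.3], [0, 0, 0.1, 0, 0, 0, 0.3], [0, 0, 0.13, 0, 0, 0, 0.3], [0, 0, 0.13, 0, 0, 0, 0.3], [0, 0, 0.13, 0, 0, 0, 0.3]]]'

```text
time_s: 14.03
ee_pos: [0.6324, 0.1126, 0.0268]
eef_rot: [-3.139, 0.001, -1.179]
force: [-0.6, -0.1, -1.0]
grip_width: 0.0336
```

Emit:
play_rows --steps '[[[0, 0, 0.05, 0, 0, 0, 0.3], [0, 0, 0.1, 0, 0, 0, 0.3], [0, 0, 0.15, 0, 0, 0, 0.3], [0, 0, 0.15, 0, 0, 0, 0.3], [0, 0, 0.15, 0, 0, 0, 0.3]]]'

```text
time_s: 14.45
ee_pos: [0.6324, 0.1126, 0.0252]
eef_rot: [-3.139, 0.001, -1.179]
force: [0.0, 0.4, -0.6]
grip_width: 0.0336
```

Emit:
play_rows --steps '[[[0, 0, 0.05, 0, 0, 0, 0.3], [0, 0, 0.1, 0, 0, 0, 0.3], [0, 0, 0.15, 0, 0, 0, 0.3], [0, 0, 0.2, 0, 0, 0, 0.3], [0, 0, 0.2, 0, 0, 0, 0.3], [0, 0, 0.2, 0, 0, 0, 0.3]]]'

```text
time_s: 14.95
ee_pos: [0.6327, 0.1127, 0.0247]
eef_rot: [-3.138, 0.0, -1.179]
force: [-6.4, -1.0, 12.7]
grip_width: 0.0331
```

```bash
python3 - <<'E'
from h import *
row([.632,.1124,.0235],-1.18)
s=cam('scene'); cv2.imwrite('pics/p4.png',cv2.resize(s['frame'][190:300,250:370],None,fx=5,fy=5,interpolation=cv2.INTER_CUBIC))
for z in (.072,.067): print(np.round((np.array(proj(s,[.6324,.1126,z]))-[250,190])*5))
E
```

```text
t 14.95 at [0.6327 0.1127 0.0247] F [-6.37 -1.01 12.71] w 0.0331
row [0.   0.07 0.12] [-0.003  0.     0.001]
[262. 183.]
[262. 192.]
```

View pics/p4.png

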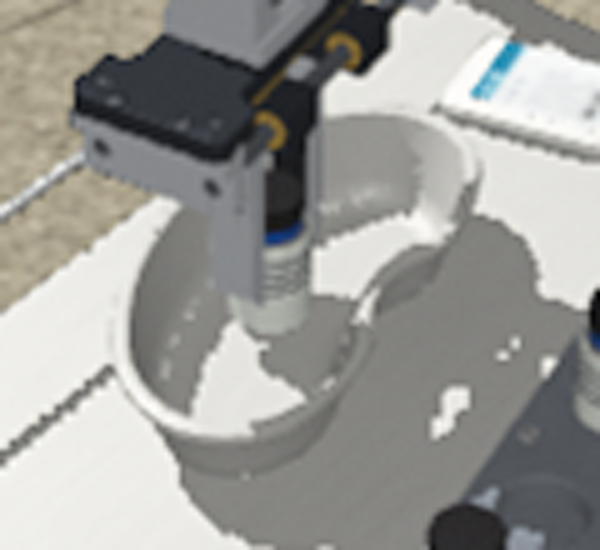

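The exerciser stands upright on the dish floor, and the 12.7 N reading confirms contact. I'll relieve the pressure, open and withdraw.

Emit:
play_rows --steps '[[[0, 0, 0, 0, 0, 0, 0.3], [0, 0, -0.04, 0, 0, 0, 0.3], [0, 0, -0.04, 0, 0, 0, 0.3], [0, 0, -0.04, 0, 0, 0, 0.38], [0, 0, -0.04, 0, 0, 0, 0.45], [0, 0, -0.04, 0, 0, 0, 0.53], [0, 0, -0.04, 0, 0, 0, 0.53], [0, 0, -0.04, 0, 0, 0, 0.53], [0, 0, -0.04, 0, 0, 0, 0.53], [0, 0, -1, 0, 0, 0, 0.53], [0, 0, -3, 0, 0, 0, 0.53], [0, 0, -6, 0, 0, 0, 0.53], [0, 0, -9, 0, 0, 0, 0.53], [0, 0, -12, 0, 0, 0, 0.53], [0, 0, -14, 0, 0, 0, 0.53], [0, 0, -14, 0, 0, 0, 0.53], [0, 0, -14, 0, 0, 0, 0.53], [0, 0, -14, 0, 0, 0, 0.53]]]'

```text
time_s: 16.5
ee_pos: [0.6319, 0.1124, 0.164]
eef_rot: [-3.139, 0.001, -1.179]
force: [0.1, -0.3, 0.0]
grip_width: 0.0499
```

```bash
python3 - <<'E'
from h import *
row([.6,.1,.16],-1.18)
s=cam('scene'); cv2.imwrite('pics/p5.png',cv2.resize(s['frame'][160:360,200:460],None,fx=3,fy=3))
S=np.load('scene0.npy',allow_pickle=True).item()
for n,b in (('left',(320,283,366,340)),('right',(366,240,395,285))):
    x0,y0,x1,y1=b
    for f in (S['frame'],s['frame']):
        m=(f[y0:y1,x0:x1].max(2)<40).astype(np.uint8); k,l,st,ce=cv2.connectedComponentsWithStats(m); i=1+st[1:,4].argmax(); print(n,st[i],ce[i].round(1)+[x0,y0])
E
```

```text
t 16.5 at [0.6319 0.1124 0.164 ] F [ 0.05 -0.25  0.03] w 0.0499
row [-0.07  3.42  0.39] [-0.002  0.001  0.001]
left [ 16   8  15  15 177] [343. 298.]
left [16  8 15 14 86] [342.8 299.2]
right [  2   7  14  12 142] [374.6 252.5]
right [  2   7  14  12 137] [374.4 252.3]
```

View pics/p5.png

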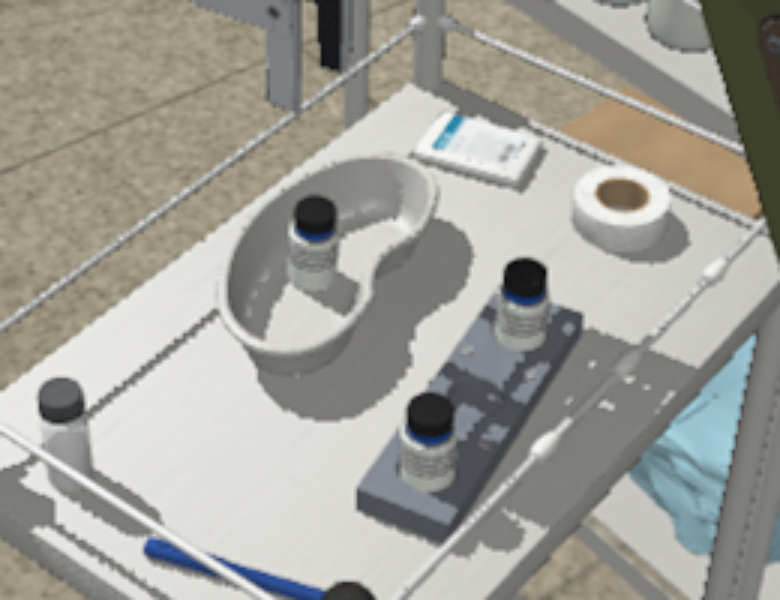

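The tired exerciser stands upright in the dish and the two good ones are seated. The bystanders and dish look unmoved, and the robot is clear.

```bash
python3 -c "
from station import ctrl
print(ctrl.hand_in())"
```

```text
the job is handed in; nothing more can be done
None
```

The middle exerciser was the tired one. It now stands upright in the kidney dish, and I handed the job in at about 16.5 s of the 64 s allowed.

- **Spring check:** I pressed and held each cap about 6 mm down, from left to right. They pushed back with 12.1 N (left), 4.1 N (middle) and 12.2 N (right). The depth comes from the tool height and the spring force. In the scene picture the blue band was hidden on the left and middle caps; I took no picture of the right press.
- **Final checks:** The last picture shows the two good exercisers upright in the rack. The right cap matches its starting pixels. The left cap's centre reads about 1 px lower, but its dark blob measured about half its starting size. I put that down to changed lighting, since its left and top edges are in the same place. The dish, tape, gauze, vial and pen look unmoved, though I judged those by eye. The robot was clear, reading about 0 N.
- **Didn't match:** The exerciser touched the dish floor about 3.5 mm lower than I expected from the grasp height. It therefore pressed briefly at 12.7 N before I eased off and let go.

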